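# Row the bur blocks, cover the cassette and clamp it

## Task

Get the sterilising cassette ready: stand the three bur blocks upright on the base tray in a neat row, one centred on each dark pad and square to the tray (two stand on the grey mat, one sits askew in the tray already). Then set the cover over them, without dropping it, until it sits fully home inside the tray's rim, and swing the wire clamp all the way down onto the cover. Leave the jar, the bottle and the plaster cast where they stand.

Things in the scene. Friction and masses are not known exactly. Their poses are not given: they have to be found in the camera images.
- tray: Steel base tray of the cassette, fixed to the bench, 124 (x) x 172 (y) mm over its flared rim; origin: centre of its underside. Its floor is 8 mm up; a rim that flares outwards (about 30 degrees) rises 6 mm above the floor round an inner floor area of 110 x 158 mm. At its +y end stand two clamp posts (10 x 14 mm, centres x = +-43, y = +98 mm, tops 72 mm up).
- pad1 (a point): Centre, at floor height, of the dark flat pad at tray y = -40 mm. The pads are 68 (tray x) x 32 (tray y) mm, flush with the tray floor.
- pad2 (a point): Centre of the dark pad at tray y = 0.
- pad3 (a point): Centre of the dark pad at tray y = +40 mm.
- block1: Bur block, aluminium, 60 (its x) x 28 (its y) x 22 mm high, about 0.1 kg, with a row of thin burs on top up to 36 mm high in all; origin: centre of its underside. The three are alike; any block may go on any pad, its x along the tray's x, either way round. Starts on the mat.
- block2: Bur block, aluminium, 60 (its x) x 28 (its y) x 22 mm high, about 0.1 kg, with a row of thin burs on top up to 36 mm high in all; origin: centre of its underside. The three are alike; any block may go on any pad, its x along the tray's x, either way round. Starts on the mat.
- block3: Bur block, aluminium, 60 (its x) x 28 (its y) x 22 mm high, about 0.1 kg, with a row of thin burs on top up to 36 mm high in all; origin: centre of its underside. The three are alike; any block may go on any pad, its x along the tray's x, either way round. Starts askew in the tray.
- cover: Loose aluminium cover, an upside-down pan 100 (x) x 148 (y) x 46 mm high, 3 mm walls, about 0.25 kg, on the bench; origin: centre of its underside. Mid-top is a black ridge grip 60 (along x) x 14 (along y) mm, from 46 to 72 mm above the origin. It stands on the tray floor inside the rim, 5 mm to spare on every side, x along the tray's x, either way round.
- clamp (a joint): Angle of the U-shaped wire clamp about its hinge: 0 = down flat over the cover, 1.57 = upright, 1.8 to 2.5 at the start = leaning back away from the tray (towards tray +y). It stays where it is left.
- clamp_bar (a point): Middle of the clamp's cross bar: a round bar 8 mm thick, 68 mm long, parallel to the tray's x, 58 mm from the hinge axis. When down it lies at tray y = +40 mm, 66 mm above the tray's underside, that is 12 mm above the cover's top, resting on two rubber feet at its ends.
- clamp_hinge (a point): Middle of the clamp's hinge axis, which runs along the tray's x at tray y = +98 mm, 66 mm up.
- mat: Flat grey mat fixed to the bench, 170 (x) x 190 (y) x 4 mm; origin: centre of its underside. Two of the blocks stand on it.
- jar: Bystander: capped clear jar, 52 mm across, 60 mm high, close to the tray's -y end; origin at the centre of its underside.
- bottle: Bystander: white bottle, 38 mm across, 105 mm high, beyond the tray; origin at the centre of its underside.
- cast: Bystander: small plaster dental cast, 46 x 54 x 27 mm high, on the bench beyond the mat; origin at the centre of its underside.
Things that resemble listed ones, but are neither listed nor needed, are in the scene too. What is shaped like the block2 but blue or red is not meant.

How it is judged:
By the outcome, as a careful person would: the job done as asked, in the order asked, and still so for the second after the job is handed in, with the robot touching nothing.
It also fails if it takes over 72 s, if anything falls off the work surface, if the arm or the gripper's body presses on something with over 40 N, if the wrist force passes 120 N, or if a joint passes its speed limit or range.

## Robot

A 6-joint arm with a two-finger parallel gripper is mounted at the origin on the work surface. World frame = base frame: x ahead of the robot, y to its left, z up, the work surface at z = 0. Lengths are in m, angles in rad, forces in N, time in s.
With the tool pointing down it reaches from about 0.35 to 0.725 m from the base axis. Payload 6 kg.
Tool frame: the origin (TCP) lies midway between the tips of the shut fingers; the grasp point (between the pads) lies 19 mm behind it; z points along the fingers, y is the direction in which the jaws open and shut (so a half turn about z gives the same grasp; the last joint's range is limited). The gripper opens to 85 mm and grips with 20 to 120 N. Pads are 22 mm wide; open, the fingers measure 114 mm over their backs; the gripper's body (76 mm by 85 mm) begins 54 mm behind the grasp point. The pads swing forward as they close: fully open they stand 13 mm farther back than shut.
Start: joints at [1.616, 0.04, 0.085, 0, -1.615, -0.334], TCP at [0.171, 0.575, 0.231] pointing down, gripper open.
Joint ranges: [-2.56, 2.56], [-1.29, 2.01], [-1.08, 1.49], [-3.29, 1.98], [-2.81, -0.18], [-2.99, 2.99]. Speed limits (rad/s): [2.57, 2.57, 3.01, 3.14, 3.14, 3.14].

## Interface

Orientations are given as a rotation vector (axis times angle).
In Python, from cell import observe, grab_frame, finish_job gives the robot as it stands.
- The arm moves only by the tool send_rows, never from a script. Its argument "moves" is text: rows parted by semicolons, each of 6 numbers parted by spaces: the shift along the world's x, y, z each as a share of 10 cm, from -1 to 1, then the turn, a rotation vector about the world's x, y, z each as a share of pi/2 rad, from -1 to 1. In form: tx ty tz wx wy wz; .... A call has 1 to 5 rows; each row is the pose to reach, as a shift and turn from the pose measured when the call began; what a row does not reach only later rows make up. A row lasts 1/10 s, in which the tool goes at most 50 mm and 8.59 degrees, less where a joint would pass 70% of its speed; a pose out of reach is approached as far as the arm can. A call with a number of a shift or a turn outside -1 to 1 is refused whole. A call with a gripper value outside its range is refused whole. "hand" is the closure, from 0 (fully open) to 1 (shut), set as the call begins (left out, the last holds). The fingers move at their own pace and stop on an object; the grip force is fixed at half the most. Time passes only in rows, so rows that repeat a pose let the fingers close. It gives the time, the measured TCP pose, the force and the opening at its end, in the units of the state.
- observe(): the state, without advancing time (a new reading comes with each control period).
- grab_frame(name): name is "scene" or "top"; returns a dict with "img" (384x512x3 uint8, blue, green, red), "range_z" (384x512 float32, m along the optical axis (not along the pixel's ray), 0 where there is no reading), "vfov" (degrees; the focal length in pixels is half the picture's height over the tangent of half this angle, whatever the lens; pixels are square), "cx", "cy" (the principal point, pixels), "dist_coeffs" ([k1, k2, p1, p2, k3] as OpenCV has them; the pictures are not rectified), "position" and "orientation" of the camera in the world. Camera axes: x right, y down, z forward; pixel columns grow to the right and rows downward; lengths in m; the calibration is good to about 2 mm. A picture is of the moment at which its call begins.
- finish_job(): hands the job in, once; it reports no verdict.
The state is a dict: "clock": time; "qpos": joint angles; "dq": joint speeds; "tau": joint torques, N m; "tcp_pos": TCP position; "ee_rot": TCP orientation; "ft_force": force on the tool from outside, world axes, zero at the start; "wrist_torque": the same for the moment, N m; "grip_width": finger opening in m.
Only numpy, scipy, OpenCV 4.12 (cv2) and the standard library are available. Lean on these libraries where they do the work, as an engineer would, in place of code of your own. Each camera call takes 0.05 s, during which the arm holds its last target. There are 200 camera calls.

## Working session

There is one attempt and no reset: what is moved stays moved. The work goes in short steps, Python scripts to look and compute and a tool call to move; the robot and the scene stay as the last step left them, time stands still between calls to the robot, and variables do not carry over. Pictures are saved under pics/ and viewed, about 8 in all and at most 12, crops included, and the job is handed in when it is done.

Besides the shell and the picture viewer there is one more tool, called after "Request:" by a JSON object that holds its "api" and its "payload". send_rows: Moves the arm, as the interface text tells. Shift numbers are shares of 10 cm and turn numbers shares of pi/2 rad, none past 1 either way. Its arguments: {"type":"object","properties":{"moves":{"type":"string"},"hand":{"type":"number"}},"required":["moves"]}

```bash
ls; mkdir -p pics
cat > h.py <<'E'
import numpy as np, cv2
from cell import observe, grab_frame, finish_job
from scipy.spatial.transform import Rotation as R
def cam(n):
    f=grab_frame(n); h=f['img'].shape[0]
    fl=h/2/np.tan(np.radians(f['vfov'])/2)
    f['K']=np.array([[fl,0,f['cx']],[0,fl,f['cy']],[0,0,1]]); f['D']=np.array(f['dist_coeffs'],float)
    o=np.array(f['orientation'],float)
    f['R']=o if o.shape==(3,3) else R.from_rotvec(o).as_matrix()
    f['p']=np.array(f['position']); return f
def rays(f,px):
    u=cv2.undistortPoints(np.array(px,float).reshape(-1,1,2),f['K'],f['D']).reshape(-1,2)
    return np.c_[u,np.ones(len(u))]@f['R'].T
def onplane(f,px,z):
    d=rays(f,px); return f['p']+d*((z-f['p'][2])/d[:,2])[:,None]
def cloud(f):
    h,w=f['range_z'].shape; g=np.stack(np.meshgrid(np.arange(w),np.arange(h)),-1).reshape(-1,2)
    return (f['p']+rays(f,g)*f['range_z'].reshape(-1,1)).reshape(h,w,3)
E
python3 - <<'E'
from h import *
import pickle
for n in('top','scene'):
    f=cam(n); print(n,f['p'],f['R'].round(3).tolist(),f['vfov'],f['D'],f['orientation'])
    cv2.imwrite(f'pics/{n}0.png',cv2.resize(f['img'],(800,600),interpolation=cv2.INTER_CUBIC)); pickle.dump(f,open(n+'0.pkl','wb'))
print(observe())
E
```

```text
pics
top [0.29480057 0.0809445  1.3931838 ] [[-0.005, -0.976, 0.217], [-1.0, 0.006, 0.002], [-0.003, -0.217, -0.976]] 43.33800580832299 [0.02255359 0.         0.         0.         0.        ] [-2.09852647  2.11066568 -0.2289339 ]
scene [1.13280503 0.58016152 1.0129957 ] [[-0.667, 0.588, -0.457], [0.745, 0.521, -0.417], [-0.007, -0.619, -0.785]] 55.191838590914806 [-0.11777314  0.          0.          0.          0.        ] [-1.12273507 -2.50429615  0.8727859 ]
{'clock': 0.1, 'qpos': array([ 1.61569472e+00,  4.07827399e-02,  8.39365967e-02, -3.85631126e-04,
       -1.61551029e+00, -3.33715229e-01]), 'dq': array([ 0.00118048, -0.00168298,  0.00089759,  0.00162208,  0.00080871,
        0.00134621]), 'tau': array([-5.43353643e-03, -3.69344652e+01,  3.48280585e+01,  6.95194736e+00,
       -4.59339601e-03,  2.12738776e-06]), 'tcp_pos': array([0.17073521, 0.5748959 , 0.23037988]), 'ee_rot': array([ 3.10730827e+00, -4.51840018e-01, -1.33131977e-04]), 'ft_force': array([ 0.26677637,  0.41887761, -0.66569781]), 'wrist_torque': array([ 0.00952708, -0.00341618,  0.03675722]), 'grip_width': 0.08544238080403845}
```

View pics/top0.png

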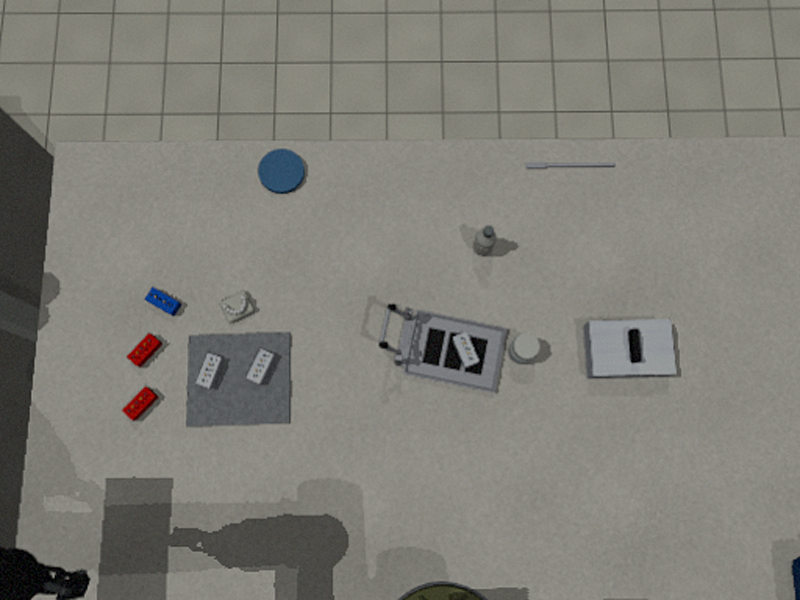

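View pics/scene0.png

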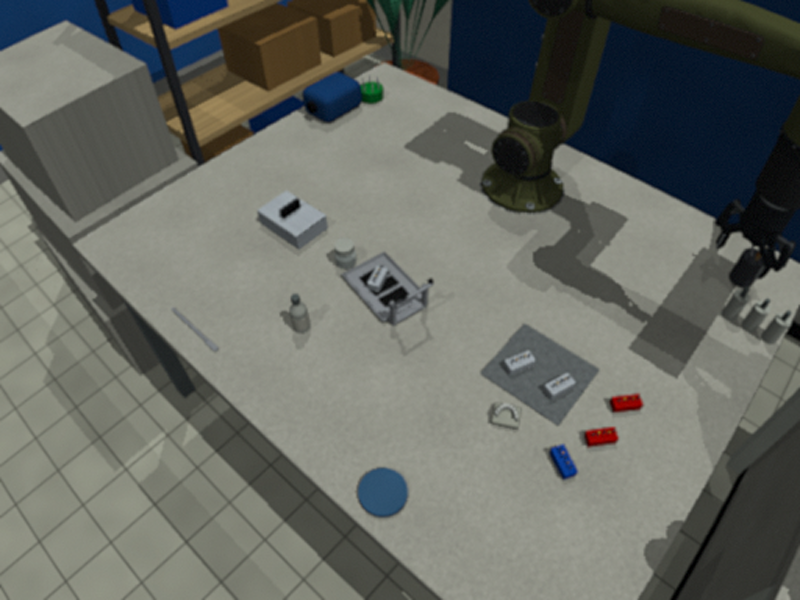

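The top view shows the mat with two white blocks (209,370 and 261,366), the tray (455,350) with the skewed block and the clamp leaning left (+y), the jar (526,347) and the cover (632,348). The scene view shows the same layout from the far side.

```bash
cat > m.py <<'E'
from h import *
import pickle,sys
def comps(f,C,mask,zpl,amin=30):
    n,l,s,c=cv2.connectedComponentsWithStats(mask.astype(np.uint8),connectivity=4)
    for i in range(1,n):
        if s[i,4]<amin: continue
        v,u=np.where(l==i); 
        P=onplane(f,np.c_[u,v],zpl); r=cv2.minAreaRect((P[:,:2]*1000).astype(np.float32))
        print('  px',c[i].round(0),'n',s[i,4],'ctr',P[:,:2].mean(0).round(4),'rect',np.round(r[0],1),np.round(r[1],1),round(r[2],1),'zmed',np.median(C[v,u,2]).round(4))
E
python3 - <<'E'
from m import *
for n in('top','scene'):
    f=pickle.load(open(n+'0.pkl','rb')); C=cloud(f); im=f['img'].astype(int); g=im.mean(2); sat=im.max(2)-im.min(2)
    z=C[...,2]; roi=(C[...,0]>.3)&(C[...,0]<.75)&(abs(C[...,1])<.6)
    flat=roi&(abs(z)<.003); print(n,'bench z',np.median(z[flat]),z[flat].std())
    print(' dark'); comps(f,C,roi&(g<45)&(z<.1),.008,15)
    print(' z 18-35'); comps(f,C,roi&(z>.018)&(z<.036),.024)
    print(' z 38-55'); comps(f,C,roi&(z>.038)&(z<.055),.046)
    print(' z 55+'); comps(f,C,roi&(z>.055),.068,8)
    print(' z 6-18'); comps(f,C,roi&(z>.006)&(z<.018),.014)
    print(' bright'); comps(f,C,roi&(g>150),.024)
f=pickle.load(open('top0.pkl','rb'))
a=f['img'][180:270,110:330]; cv2.imwrite('pics/crop.png',cv2.resize(a,None,fx=3.6,fy=3.6,interpolation=cv2.INTER_CUBIC))
E
```

```text
top bench z -8.358088276616549e-05 0.0016260763705111666
 dark
  px [112. 198.] n 22 ctr [0.6039 0.4924] rect [604.1 492.4] [ 6.7 24.9] 59.3 zmed 0.0103
  px [277. 222.] n 217 ctr [0.5294 0.0097] rect [529.5   9.9] [28.5 64.1] 77.8 zmed 0.0087
  px [406. 221.] n 132 ctr [ 0.5294 -0.3619] rect [ 529.2 -362. ] [58.9 18.3] 0.9 zmed 0.0686
  px [289. 227.] n 136 ctr [ 0.5128 -0.0243] rect [521.  -29.4] [28.2 64.5] 77.7 zmed 0.0082
  px [306. 227.] n 148 ctr [ 0.5139 -0.0716] rect [512.7 -67.9] [30.  63.9] 78.3 zmed 0.0081
  px [ 96. 226.] n 53 ctr [0.5204 0.5349] rect [519.3 535.5] [ 8.5 57.9] 51.3 zmed 0.0127
  px [ 93. 260.] n 53 ctr [0.4225 0.5366] rect [421.7 537.4] [16.3 59.3] 59.8 zmed 0.0192
 z 18-35
  px [103. 192.] n 183 ctr [0.6182 0.5156] rect [617.4 514.9] [61.1 27.5] 60.1 zmed 0.023
  px [151. 196.] n 88 ctr [0.6041 0.3765] rect [606.3 375.5] [30.5 50. ] 18.9 zmed 0.0256
  px [377. 222.] n 62 ctr [ 0.5232 -0.2737] rect [ 521.3 -274.1] [98.3  8.3] 2.7 zmed 0.0258
  px [297. 223.] n 203 ctr [ 0.522  -0.0464] rect [522.3 -46.4] [60.4 29.5] 21.9 zmed 0.0289
  px [ 92. 223.] n 19
[... 4306 characters left out ...]
.5448] rect [440.3 549. ] [22.9 63.2] 26.9 zmed 0.0127
  px [316. 265.] n 32 ctr [0.6239 0.3571] rect [621.2 358. ] [44.2 11.9] 28.2 zmed 0.0149
  px [326. 268.] n 111 ctr [0.6129 0.3872] rect [608.3 383.5] [47.  39.7] 25.1 zmed 0.0152
  px [384. 283.] n 37 ctr [0.5398 0.5482] rect [536.9 550. ] [13.  58.6] 40.4 zmed 0.0133
 bright
  px [186. 136.] n 464 ctr [ 0.5064 -0.3656] rect [ 504.2 -371.3] [ 99.1 150.8] 0.5 zmed 0.0471
  px [334. 232.] n 42 ctr [0.4935 0.3324] rect [493.2 332.2] [ 9.8 53.2] 66.1 zmed 0.0254
  px [359. 247.] n 49 ctr [0.4887 0.4241] rect [487.7 424.7] [21.  55.2] 57.3 zmed 0.0277
  px [360. 339.] n 32 ctr [0.7295 0.5847] rect [729.5 584. ] [24.1 15.2] 57.5 zmed -0.0002
```

View pics/crop.png

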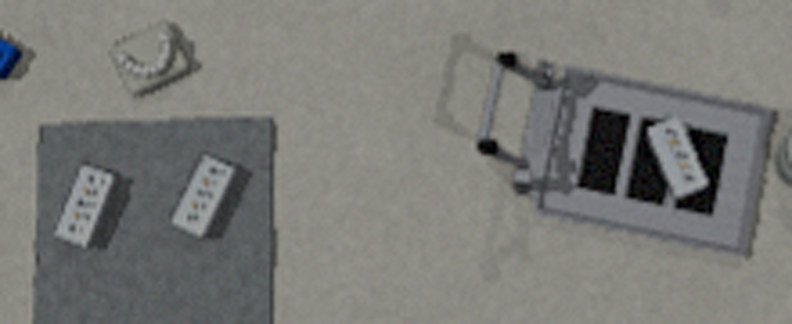

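Request:
{"api": "send_rows", "payload": {"moves": "0.79 -0.38 -0.1 0 0 -0.254; 0.79 -0.38 -0.1 0 0 -0.254; 0.79 -0.38 -0.1 0 0 -0.254", "hand": 0}}

```text
clock: 0.4
tcp_pos: [0.2526, 0.5348, 0.2193]
ee_rot: [2.95, -1.071, 0.0]
ft_force: [-0.5, 0.3, 1.0]
grip_width: 0.0853
```

Request:
{"api": "send_rows", "payload": {"moves": "0.79 -0.38 -0.1 0 0 -0.254; 0.79 -0.38 -0.1 0 0 -0.254; 0.79 -0.38 -0.1 0 0 -0.254"}}

```text
clock: 0.7
tcp_pos: [0.3347, 0.4943, 0.2079]
ee_rot: [2.668, -1.647, 0.001]
ft_force: [-1.6, 0.5, 0.1]
grip_width: 0.085
```

Request:
{"api": "send_rows", "payload": {"moves": "0.79 -0.38 -0.1 0 0 -0.254; 0.79 -0.38 -0.1 0 0 -0.254; 0.79 -0.38 -0.1 0 0 -0.254"}}

```text
clock: 1.0
tcp_pos: [0.4167, 0.4535, 0.196]
ee_rot: [2.276, -2.152, 0.001]
ft_force: [-1.1, -0.3, -0.7]
grip_width: 0.0856
```

Request:
{"api": "send_rows", "payload": {"moves": "0.79 -0.38 -0.5 0 0 -0.254; 0.79 -0.38 -0.5 0 0 -0.254; 0.79 -0.38 -0.5 0 0 -0.254; 0.79 -0.38 -0.5 0 0 -0.254"}}

```text
clock: 1.4
tcp_pos: [0.4963, 0.4139, 0.1436]
ee_rot: [1.798, -2.561, -0.0]
ft_force: [-0.0, 0.4, 0.2]
grip_width: 0.0855
```

Request:
{"api": "send_rows", "payload": {"moves": "-0.098 0.071 -0.6 0 0 0.02; -0.098 0.071 -0.9 0 0 0.02; -0.098 0.071 -0.9 0 0 0.02; -0.098 0.071 -0.9 0 0 0.02"}}

```text
clock: 1.8
tcp_pos: [0.4865, 0.4215, 0.0551]
ee_rot: [1.842, -2.53, 0.002]
ft_force: [0.6, 0.1, 2.1]
grip_width: 0.085
```

Request:
{"api": "send_rows", "payload": {"moves": "0 -0.005 -0.35 0 0 0; 0 -0.005 -0.51 0 0 0; 0 -0.005 -0.51 0 0 0; 0 -0.005 -0.51 0 0 0"}}

```text
clock: 2.2
tcp_pos: [0.4872, 0.4216, 0.0061]
ee_rot: [1.844, -2.531, 0.002]
ft_force: [0.5, 0.6, 1.4]
grip_width: 0.0858
```

Request:
{"api": "send_rows", "payload": {"moves": "0 0 0 0 0 0; 0 0 0 0 0 0; 0 0 0 0 0 0; 0 0 0 0 0 0; 0 0 0 0 0 0", "hand": 1}}

```text
clock: 2.7
tcp_pos: [0.4883, 0.4227, 0.0087]
ee_rot: [1.847, -2.534, 0.002]
ft_force: [-0.5, 0.6, 6.3]
grip_width: 0.0584
```

Request:
{"api": "send_rows", "payload": {"moves": "0 0 0.3 0 0 0; 0 0 0.7 0 0 0; 0 0 1 0 0 0; 0 0 1 0 0 0"}}

```text
clock: 3.1
tcp_pos: [0.4903, 0.4245, 0.1155]
ee_rot: [-1.849, 2.535, 0.001]
ft_force: [-0.2, 0.3, -0.4]
grip_width: 0.0586
```

Request:
{"api": "send_rows", "payload": {"moves": "0.1 -0.95 0.8 0 0 0; 0.1 -0.95 0.8 0 0 0; 0.1 -0.95 0.8 0 0 0"}}

```text
clock: 3.4
tcp_pos: [0.5011, 0.3278, 0.1989]
ee_rot: [-1.846, 2.533, 0.001]
ft_force: [0.1, 0.6, 0.6]
grip_width: 0.0588
```

Request:
{"api": "send_rows", "payload": {"moves": "0.1 -0.95 0 0 0 0.06; 0.1 -0.95 0 0 0 0.06; 0.1 -0.95 0 0 0 0.06"}}

```text
clock: 3.7
tcp_pos: [0.5116, 0.2286, 0.2]
ee_rot: [-1.958, 2.446, 0.001]
ft_force: [0.2, 0.2, -1.0]
grip_width: 0.0583
```

Request:
{"api": "send_rows", "payload": {"moves": "0.1 -0.95 0 0 0 0; 0.1 -0.95 0 0 0 0; 0.1 -0.95 0 0 0 0"}}

```text
clock: 4.0
tcp_pos: [0.5218, 0.1296, 0.2004]
ee_rot: [-1.952, 2.45, -0.001]
ft_force: [0.6, 1.0, -0.4]
grip_width: 0.0584
```

Request:
{"api": "send_rows", "payload": {"moves": "0.1 -0.95 0 0 0 0; 0.1 -0.95 0 0 0 0; 0.1 -0.95 0 0 0 0; 0.1 -0.95 0 0 0 0"}}

```text
clock: 4.4
tcp_pos: [0.5318, 0.0341, 0.2]
ee_rot: [-1.95, 2.452, 0.0]
ft_force: [-0.7, 0.5, -1.1]
grip_width: 0.0585
```

Request:
{"api": "send_rows", "payload": {"moves": "-0.023 -0.242 -0.3 0 0 0.009; -0.023 -0.242 -0.7 0 0 0.009; -0.023 -0.242 -1 0 0 0.009; -0.023 -0.242 -1 0 0 0.009; -0.023 -0.242 -1 0 0 0.009"}}

```text
clock: 4.9
tcp_pos: [0.5297, 0.0108, 0.1007]
ee_rot: [-1.97, 2.437, -0.001]
ft_force: [-0.0, -0.4, 0.2]
grip_width: 0.0587
```

Run:
```python
from h import *
f=cam('scene'); a=f['img'][140:240,190:310]; b=cam('top')['img'][180:270,220:340]
a=cv2.resize(a,(480,400),interpolation=cv2.INTER_CUBIC)
cv2.imwrite('pics/s1.png',a)
print(observe()['tcp_pos'],observe()['ee_rot'])
```

```text
[0.5308145  0.01081033 0.10257479] [-1.96695159  2.43508712 -0.00256125]
```

View pics/s1.png

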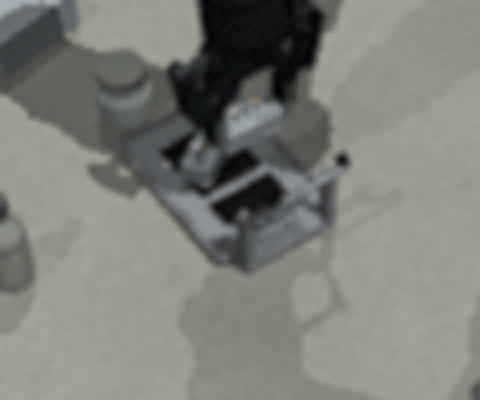

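The scene crop shows the block held level between the fingers (255,118), with the tray and pads below it and the askew block still at (200,160).

Request:
{"api": "send_rows", "payload": {"moves": "0 -0.01 -0.4 0 0 0; 0 -0.01 -0.7 0 0 0; 0 -0.01 -0.7 0 0 0; 0 -0.01 -0.7 0 0 0"}}

```text
clock: 5.4
tcp_pos: [0.5319, 0.01, 0.0347]
ee_rot: [-1.967, 2.433, -0.005]
ft_force: [1.1, -0.2, 0.7]
grip_width: 0.0586
```

Request:
{"api": "send_rows", "payload": {"moves": "0 0 -0.1 0 0 0; 0 0 -0.16 0 0 0; 0 0 -0.16 0 0 0; 0 0 -0.16 0 0 0"}}

```text
clock: 5.8
tcp_pos: [0.532, 0.01, 0.0191]
ee_rot: [-1.967, 2.433, -0.005]
ft_force: [-1.0, -0.1, -0.8]
grip_width: 0.0584
```

Request:
{"api": "send_rows", "payload": {"moves": "-0.025 0 0 0 0 0; -0.025 0 -0.03 0 0 0; -0.025 0 -0.05 0 0 0; -0.025 0 -0.06 0 0 0; -0.025 0 -0.06 0 0 0"}}

```text
clock: 6.3
tcp_pos: [0.5296, 0.01, 0.0132]
ee_rot: [-1.967, 2.433, -0.006]
ft_force: [-1.5, -0.0, 1.8]
grip_width: 0.0582
```

Request:
{"api": "send_rows", "payload": {"moves": "0 0 -0.012 0 0 0; 0 0 -0.012 0 0 0"}}

```text
clock: 6.5
tcp_pos: [0.5298, 0.0099, 0.0131]
ee_rot: [-1.967, 2.433, -0.007]
ft_force: [-3.2, -0.2, 6.5]
grip_width: 0.0584
```

Request:
{"api": "send_rows", "payload": {"moves": "0 0 0 0 0 0; 0 0 0 0 0 0; 0 0 0.02 0 0 0; 0 0 0.05 0 0 0", "hand": 0.12}}

```text
clock: 6.9
tcp_pos: [0.5297, 0.0099, 0.018]
ee_rot: [-1.968, 2.433, -0.006]
ft_force: [0.6, 0.3, -0.2]
grip_width: 0.0753
```

Request:
{"api": "send_rows", "payload": {"moves": "0 0 0.3 0 0 0; 0 0 0.8 0 0 0; 0 0 0.8 0 0 0"}}

```text
clock: 7.2
tcp_pos: [0.5336, 0.0101, 0.1062]
ee_rot: [-1.962, 2.424, -0.017]
ft_force: [0.2, 0.1, 1.3]
grip_width: 0.075
```

```bash
cat >> h.py <<'E'
def go(x,y,z,yaw):
    s=observe(); c=R.from_rotvec(s['ee_rot'])
    t=R.from_euler('z',yaw,degrees=True)*R.from_rotvec([np.pi,0,0])
    d=(t*c.inv()).as_rotvec()/(np.pi/2)
    print(s['clock'],'at',s['tcp_pos'].round(4),'row',((np.array([x,y,z])-s['tcp_pos'])*10).round(3),d.round(3))
E
python3 -c "
from h import *
go(.522,-.0468,.106,-68)"
```

```text
7.2 at [0.5336 0.0101 0.1062] row [-0.116 -0.569 -0.002] [-0.008  0.014  0.378]
```

Request:
{"api": "send_rows", "payload": {"moves": "-0.116 -0.3 0 -0.008 0.014 0.378; -0.116 -0.569 -0.3 -0.008 0.014 0.378; -0.116 -0.569 -0.4 -0.008 0.014 0.378; -0.116 -0.569 -0.4 -0.008 0.014 0.378; -0.116 -0.569 -0.4 -0.008 0.014 0.378", "hand": 0}}

```text
clock: 7.7
tcp_pos: [0.522, -0.0471, 0.066]
ee_rot: [2.605, -1.756, -0.0]
ft_force: [0.4, -0.4, 0.6]
grip_width: 0.0854
```

```bash
python3 -c "
from h import *
go(.522,-.0468,.0145,-68)"
```

```text
7.7 at [ 0.522  -0.0471  0.066 ] row [ 0.     0.003 -0.515] [-0. -0. -0.]
```

Request:
{"api": "send_rows", "payload": {"moves": "0 0.003 -0.2 0 0 0; 0 0.003 -0.4 0 0 0; 0 0.003 -0.51 0 0 0; 0 0.003 -0.51 0 0 0", "hand": 0.06}}

```text
clock: 8.1
tcp_pos: [0.5211, -0.0469, 0.0136]
ee_rot: [2.602, -1.758, -0.003]
ft_force: [-0.3, 0.2, -0.7]
grip_width: 0.0801
```

Request:
{"api": "send_rows", "payload": {"moves": "0 0 0 0 0 0; 0 0 0 0 0 0; 0 0 0 0 0 0; 0 0 0 0 0 0; 0 0 0 0 0 0", "hand": 1}}

```text
clock: 8.6
tcp_pos: [0.5221, -0.0467, 0.0152]
ee_rot: [2.603, -1.759, 0.0]
ft_force: [-0.9, 1.0, 6.3]
grip_width: 0.0584
```

Request:
{"api": "send_rows", "payload": {"moves": "0 0 0.1 0 0 0; 0 0 0.3 0 0 0; 0 0 0.5 0 0 0; 0 0 0.5 0 0 0"}}

```text
clock: 9.0
tcp_pos: [0.5238, -0.0467, 0.0688]
ee_rot: [-2.601, 1.757, -0.007]
ft_force: [-0.0, -0.4, -0.1]
grip_width: 0.0583
```

```bash
python3 -c "
from h import *
go(.5127,-.068,.065,-102.2)"
```

```text
9.0 at [ 0.5238 -0.0467  0.0688] row [-0.111 -0.213 -0.038] [ 0.001  0.003 -0.379]
```

Request:
{"api": "send_rows", "payload": {"moves": "-0.111 -0.213 -0.04 0.001 0.003 -0.379; -0.111 -0.213 -0.04 0.001 0.003 -0.379; -0.111 -0.213 -0.04 0.001 0.003 -0.379; -0.111 -0.213 -0.04 0.001 0.003 -0.379; -0.111 -0.213 -0.04 0.001 0.003 -0.379"}}

```text
clock: 9.5
tcp_pos: [0.5123, -0.068, 0.0642]
ee_rot: [1.971, -2.446, -0.001]
ft_force: [-0.2, -0.2, -1.0]
grip_width: 0.0584
```

Request:
{"api": "send_rows", "payload": {"moves": "0 0 -0.2 0 0 0; 0 0 -0.4 0 0 0; 0 0 -0.4 0 0 0; 0 0 -0.4 0 0 0"}}

```text
clock: 9.9
tcp_pos: [0.5121, -0.0682, 0.0243]
ee_rot: [1.973, -2.443, -0.001]
ft_force: [0.6, 0.4, 0.5]
grip_width: 0.0584
```

```bash
python3 -c "
from h import *
go(.5127,-.068,.0145,-102.2)"
```

```text
9.9 at [ 0.5121 -0.0682  0.0243] row [ 0.006  0.002 -0.098] [ 0.    -0.001 -0.001]
```

Request:
{"api": "send_rows", "payload": {"moves": "0.006 0 -0.04 0 0 0; 0.006 0 -0.08 0 0 0; 0.006 0 -0.1 0 0 0; 0.006 0 -0.11 0 0 0; 0.006 0 -0.11 0 0 0"}}

```text
clock: 10.4
tcp_pos: [0.5131, -0.0682, 0.0152]
ee_rot: [1.974, -2.443, 0.0]
ft_force: [-3.9, 1.5, 8.9]
grip_width: 0.058
```

Request:
{"api": "send_rows", "payload": {"moves": "0 0 0 0 0 0; 0 0 0 0 0 0; 0 0 0.02 0 0 0; 0 0 0.05 0 0 0", "hand": 0.12}}

```text
clock: 10.8
tcp_pos: [0.513, -0.0682, 0.02]
ee_rot: [1.974, -2.442, 0.0]
ft_force: [-0.3, 0.6, -0.1]
grip_width: 0.0748
```

Request:
{"api": "send_rows", "payload": {"moves": "0 0 0.3 0 0 0; 0 0 0.8 0 0 0; 0 0 1 0 0 0; 0 0 1 0 0 0"}}

```text
clock: 11.2
tcp_pos: [0.515, -0.0682, 0.1247]
ee_rot: [-1.972, 2.439, -0.007]
ft_force: [0.2, 0.7, 0.2]
grip_width: 0.0752
```

```bash
python3 -c "
from h import *
go(.4945,.328,.18,-115)"
```

```text
11.2 at [ 0.515  -0.0682  0.1247] row [-0.205  3.962  0.553] [ 0.001  0.004 -0.143]
```

Request:
{"api": "send_rows", "payload": {"moves": "-0.05 0.3 0.5 0 0 -0.03; -0.05 0.8 0.7 0 0 -0.03; -0.05 0.95 0.7 0 0 -0.03", "hand": 0}}

```text
clock: 11.5
tcp_pos: [0.5108, 0.0284, 0.1976]
ee_rot: [-1.912, 2.482, -0.009]
ft_force: [1.0, 0.3, -0.5]
grip_width: 0.0855
```

Request:
{"api": "send_rows", "payload": {"moves": "-0.05 0.95 0 0 0 -0.03; -0.05 0.95 0 0 0 -0.03; -0.05 0.95 0 0 0 -0.03"}}

```text
clock: 11.8
tcp_pos: [0.505, 0.1276, 0.1963]
ee_rot: [-1.86, 2.523, -0.008]
ft_force: [-0.0, -0.7, -0.5]
grip_width: 0.0855
```

Request:
{"api": "send_rows", "payload": {"moves": "-0.05 0.95 0 0 0 -0.03; -0.05 0.95 0 0 0 -0.03; -0.05 0.95 0 0 0 -0.03"}}

```text
clock: 12.1
tcp_pos: [0.4989, 0.2263, 0.1942]
ee_rot: [-1.807, 2.565, -0.007]
ft_force: [-0.6, -0.3, -0.8]
grip_width: 0.0853
```

Request:
{"api": "send_rows", "payload": {"moves": "-0.05 0.95 -0.7 0 0 -0.03; -0.05 0.95 -0.7 0 0 -0.03; -0.05 0.95 -0.7 0 0 -0.03; -0.05 0.95 -0.7 0 0 -0.03"}}

```text
clock: 12.5
tcp_pos: [0.4924, 0.3215, 0.1202]
ee_rot: [1.75, -2.607, 0.009]
ft_force: [1.1, 0.2, -0.4]
grip_width: 0.0857
```

```bash
python3 -c "
from h import *
go(.4945,.328,.05,-115)"
```

```text
12.5 at [0.4924 0.3215 0.1202] row [ 0.021  0.065 -0.702] [ 0.004  0.001 -0.03 ]
```

Request:
{"api": "send_rows", "payload": {"moves": "0.019 0.065 -0.4 0.004 0.001 -0.03; 0.019 0.065 -0.7 0.004 0.001 -0.03; 0.019 0.065 -0.7 0.004 0.001 -0.03; 0.019 0.065 -0.7 0.004 0.001 -0.03"}}

```text
clock: 12.9
tcp_pos: [0.4952, 0.3272, 0.0517]
ee_rot: [-1.688, 2.649, -0.001]
ft_force: [-0.1, 0.3, 0.4]
grip_width: 0.0851
```

```bash
python3 -c "
from h import *
go(.4943,.328,.009,-115)"
```

```text
12.9 at [0.4952 0.3272 0.0517] row [-0.009  0.008 -0.427] [ 0.     0.001 -0.   ]
```

Request:
{"api": "send_rows", "payload": {"moves": "-0.009 0.008 -0.2 0 0 0; -0.009 0.008 -0.42 0 0 0; -0.009 0.008 -0.42 0 0 0; -0.009 0.008 -0.42 0 0 0"}}

```text
clock: 13.3
tcp_pos: [0.4955, 0.3284, 0.0123]
ee_rot: [-1.686, 2.646, -0.001]
ft_force: [0.3, 0.4, 0.1]
grip_width: 0.0856
```

Request:
{"api": "send_rows", "payload": {"moves": "0 0 0 0 0 0; 0 0 0 0 0 0; 0 0 0 0 0 0; 0 0 0 0 0 0; 0 0 0 0 0 0", "hand": 1}}

```text
clock: 13.8
tcp_pos: [0.497, 0.3295, 0.0155]
ee_rot: [-1.685, 2.641, -0.001]
ft_force: [-0.5, -0.4, 6.4]
grip_width: 0.0575
```

Request:
{"api": "send_rows", "payload": {"moves": "0 0 0.3 0 0 0; 0 0 0.7 0 0 0; 0 0 1 0 0 0; 0 0 1 0 0 0"}}

```text
clock: 14.2
tcp_pos: [0.4993, 0.3312, 0.1225]
ee_rot: [-1.68, 2.633, 0.001]
ft_force: [0.1, 0.5, -0.7]
grip_width: 0.0578
```

Request:
{"api": "send_rows", "payload": {"moves": "0.07 -0.95 0.8 0 0 0.05; 0.07 -0.95 0.8 0 0 0.05; 0.07 -0.95 0.8 0 0 0.05"}}

```text
clock: 14.5
tcp_pos: [0.507, 0.2345, 0.2063]
ee_rot: [-1.779, 2.562, 0.001]
ft_force: [0.1, 0.4, -0.8]
grip_width: 0.0577
```

Request:
{"api": "send_rows", "payload": {"moves": "0.07 -0.95 0 0 0 0.05; 0.07 -0.95 0 0 0 0.05; 0.07 -0.95 0 0 0 0.05"}}

```text
clock: 14.8
tcp_pos: [0.5144, 0.1354, 0.2078]
ee_rot: [-1.872, 2.492, 0.001]
ft_force: [1.0, -0.0, -1.3]
grip_width: 0.0574
```

Request:
{"api": "send_rows", "payload": {"moves": "0.07 -0.95 0 0 0 0.04; 0.07 -0.95 0 0 0 0.04; 0.07 -0.95 0 0 0 0.04; 0.07 -0.95 0 0 0 0.04"}}

```text
clock: 15.2
tcp_pos: [0.5214, 0.0397, 0.2078]
ee_rot: [-1.946, 2.434, 0.003]
ft_force: [-0.1, 0.7, -0.9]
grip_width: 0.0577
```

```bash
python3 -c "
from h import *
go(.521,-.0292,.11,-102.2)"
```

```text
15.2 at [0.5214 0.0397 0.2078] row [-0.004 -0.689 -0.978] [-0.011  0.012  0.006]
```

Request:
{"api": "send_rows", "payload": {"moves": "0 -0.4 0 -0.011 0.012 0.006; 0 -0.68 -0.4 -0.011 0.012 0.006; 0 -0.68 -0.8 -0.011 0.012 0.006; 0 -0.68 -0.98 -0.011 0.012 0.006; 0 -0.68 -0.98 -0.011 0.012 0.006"}}

```text
clock: 15.7
tcp_pos: [0.5195, -0.0275, 0.106]
ee_rot: [1.971, -2.439, -0.006]
ft_force: [0.4, -0.4, -0.8]
grip_width: 0.0579
```

```bash
python3 -c "
from h import *
go(.5213,-.028,.03,-102.2)"
```

```text
15.7 at [ 0.5195 -0.0275  0.106 ] row [ 0.018 -0.005 -0.76 ] [ 0.    -0.004 -0.001]
```

Request:
{"api": "send_rows", "payload": {"moves": "0.018 -0.005 -0.3 0 -0.004 0; 0.018 -0.005 -0.6 0 -0.004 0; 0.018 -0.005 -0.76 0 -0.004 0; 0.018 -0.005 -0.76 0 -0.004 0"}}

```text
clock: 16.1
tcp_pos: [0.5205, -0.0271, 0.0289]
ee_rot: [1.974, -2.44, -0.002]
ft_force: [0.8, 0.1, -1.5]
grip_width: 0.0579
```

```bash
python3 -c "
from h import *
go(.5213,-.028,.019,-102.2)"
```

```text
16.1 at [ 0.5205 -0.0271  0.0289] row [ 0.008 -0.009 -0.099] [ 0.001 -0.002 -0.002]
```

Request:
{"api": "send_rows", "payload": {"moves": "0.008 -0.009 -0.03 0 -0.002 -0.002; 0.008 -0.009 -0.06 0 -0.002 -0.002; 0.008 -0.009 -0.09 0 -0.002 -0.002; 0.008 -0.009 -0.11 0 -0.002 -0.002; 0.008 -0.009 -0.11 0 -0.002 -0.002"}}

```text
clock: 16.6
tcp_pos: [0.5221, -0.0279, 0.0195]
ee_rot: [-1.972, 2.445, -0.003]
ft_force: [-3.2, 0.8, 4.6]
grip_width: 0.0579
```

Request:
{"api": "send_rows", "payload": {"moves": "0 0 0 0 0 0; 0 0 0 0 0 0; 0 0 0.02 0 0 0; 0 0 0.05 0 0 0", "hand": 0.12}}

```text
clock: 17.0
tcp_pos: [0.522, -0.028, 0.0245]
ee_rot: [-1.972, 2.445, -0.003]
ft_force: [-0.2, 0.0, 0.4]
grip_width: 0.0754
```

Request:
{"api": "send_rows", "payload": {"moves": "0 0 0.3 0 0 0; 0 0 0.8 0 0 0; 0 0 1 0 0 0; 0 0 1 0 0 0"}}

```text
clock: 17.4
tcp_pos: [0.5241, -0.0278, 0.1292]
ee_rot: [-1.969, 2.44, -0.009]
ft_force: [0.6, 0.1, 0.1]
grip_width: 0.0753
```

Request:
{"api": "send_rows", "payload": {"moves": "-0.1 -0.5 0.3 0 0 0.254; -0.1 -0.9 0.6 0 0 0.254; -0.1 -0.95 0.6 0 0 0.254"}}

```text
clock: 17.7
tcp_pos: [0.5144, -0.1252, 0.1921]
ee_rot: [-2.415, 1.995, -0.012]
ft_force: [1.1, 0.2, 0.0]
grip_width: 0.0753
```

Request:
{"api": "send_rows", "payload": {"moves": "0.05 -0.95 0 0 0 0.254; 0.05 -0.95 0 0 0 0.254; 0.05 -0.95 0 0 0 0.254"}}

```text
clock: 18.0
tcp_pos: [0.5187, -0.2235, 0.1909]
ee_rot: [-2.764, 1.473, -0.007]
ft_force: [-0.5, 0.1, -0.2]
grip_width: 0.0751
```

Request:
{"api": "send_rows", "payload": {"moves": "0.05 -0.95 0 0 0 0.45; 0.05 -0.95 0 0 0 0.45; 0.05 -0.95 0 0 0 0.45; 0.05 -0.95 0 0 0 0.45; 0.05 -0.95 0 0 0 0.45"}}

```text
clock: 18.5
tcp_pos: [0.5232, -0.319, 0.1893]
ee_rot: [-3.103, 0.418, 0.002]
ft_force: [-0.5, 0.4, 0.3]
grip_width: 0.0752
```

Run:
```python
from m import *
go(.520,-.345,.11,.8)
for n in('top','scene'):
    f=cam(n); C=cloud(f); im=f['img'].astype(int); g=im.mean(2); z=C[...,2]
    roi=(C[...,0]>.46)&(C[...,0]<.6)&(C[...,1]<.06)&(C[...,1]>-.12)
    print(n); comps(f,C,roi&(z>.019)&(z<.05),.03)
    print(' dark');comps(f,C,roi&(g<45)&(z<.03),.008,4)
    if n=='top': cv2.imwrite('pics/t2.png',cv2.resize(f['img'][185:265,230:330],None,fx=6,fy=6,interpolation=cv2.INTER_CUBIC))
```

```text
18.5 at [ 0.5232 -0.319   0.1893] row [-0.032 -0.26  -0.793] [-0.007 -0.001  0.179]
top
  px [277. 220.] n 206 ctr [0.5288 0.0106] rect [529.2  10.6] [27.4 61. ] 77.8 zmed 0.0295
  px [291. 223.] n 206 ctr [ 0.5212 -0.0283] rect [521.6 -28.6] [27.8 60.8] 77.7 zmed 0.0297
  px [305. 226.] n 211 ctr [ 0.5128 -0.0669] rect [512.8 -66.8] [28.2 61.2] 77.7 zmed 0.0298
 dark
  px [285. 226.] n 4 ctr [ 0.5148 -0.0122] rect [514.8 -12.2] [0.  8.8] 88.8 zmed 0.0111
  px [298. 232.] n 5 ctr [ 0.4985 -0.0494] rect [498.5 -49.4] [ 0.  11.6] 88.5 zmed 0.0116
  px [290. 235.] n 5 ctr [ 0.4899 -0.0261] rect [489.9 -26.1] [11.5  0. ] 89.7 zmed 0.0099
  px [300. 237.] n 4 ctr [ 0.484  -0.0533] rect [484.  -53.3] [8.6 0. ] 89.7 zmed 0.0088
  px [305. 238.] n 5 ctr [ 0.481  -0.0691] rect [481.  -69.1] [11.5  0. ] 89.7 zmed 0.0075
scene
  px [242. 176.] n 257 ctr [ 0.52   -0.0466] rect [519.9 -45.6] [74.5 63.2] 76.3 zmed 0.0293
  px [252. 187.] n 134 ctr [0.5325 0.0116] rect [532.4  11.8] [34.7 61.9] 75.1 zmed 0.0292
 dark
```

View pics/t2.png

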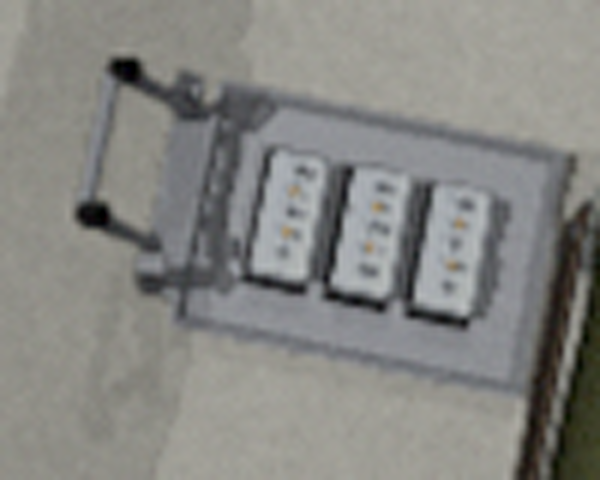

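The top crop shows all three blocks in a straight row on the pads (290,215 / 372,235 / 447,250); the measured centres are within about 1.2 mm and 0.1–0.2° of the pads. Next is the cover.

Request:
{"api": "send_rows", "payload": {"moves": "-0.027 -0.255 -0.4 -0.007 -0.001 0.18; -0.027 -0.255 -0.8 -0.007 -0.001 0.18; -0.027 -0.255 -0.8 -0.007 -0.001 0.18; -0.027 -0.255 -0.8 -0.007 -0.001 0.18", "hand": 0.3}}

```text
clock: 19.0
tcp_pos: [0.5204, -0.3441, 0.11]
ee_rot: [3.141, 0.009, -0.002]
ft_force: [0.9, 0.3, 0.4]
grip_width: 0.0598
```

```bash
python3 -c "
from h import *
go(.5205,-.3445,.053,.9)"
```

```text
19.0 at [ 0.5204 -0.3441  0.11  ] row [ 0.001 -0.004 -0.57 ] [ 0.    -0.001  0.006]
```

Request:
{"api": "send_rows", "payload": {"moves": "0 -0.004 -0.2 0 0 0.006; 0 -0.004 -0.4 0 0 0.006; 0 -0.004 -0.56 0 0 0.006; 0 -0.004 -0.56 0 0 0.006"}}

```text
clock: 19.4
tcp_pos: [0.5202, -0.3439, 0.0534]
ee_rot: [-3.141, -0.021, 0.004]
ft_force: [-0.4, -0.2, -0.5]
grip_width: 0.06
```

Request:
{"api": "send_rows", "payload": {"moves": "0 0 0 0 0 0; 0 0 0 0 0 0; 0 0 0 0 0 0; 0 0 0 0 0 0; 0 0 0 0 0 0", "hand": 1}}

```text
clock: 19.9
tcp_pos: [0.521, -0.3445, 0.0553]
ee_rot: [3.14, 0.021, -0.0]
ft_force: [-0.3, 0.8, 6.6]
grip_width: 0.0125
```

Request:
{"api": "send_rows", "payload": {"moves": "0 0 0 0 0 0; 0 0 0.1 0 0 0; 0 0 0.3 0 0 0; 0 0 0.5 0 0 0; 0 0 0.5 0 0 0"}}

```text
clock: 20.4
tcp_pos: [0.5223, -0.3453, 0.1087]
ee_rot: [3.138, 0.021, 0.007]
ft_force: [1.0, 0.3, -1.7]
grip_width: 0.0127
```

Request:
{"api": "send_rows", "payload": {"moves": "0 0 0.3 0 0 0; 0 0.1 0.6 0 0 0; 0 0.5 0.8 0 0 0; 0 0.9 0.8 0 0 0"}}

```text
clock: 20.8
tcp_pos: [0.5229, -0.2551, 0.1911]
ee_rot: [3.137, 0.018, 0.013]
ft_force: [1.1, 1.2, -1.7]
grip_width: 0.0122
```

Request:
{"api": "send_rows", "payload": {"moves": "0 0.4 0 0 0 -0.08; 0 0.8 0 0 0 -0.08; 0 0.9 0 0 0 -0.08"}}

```text
clock: 21.1
tcp_pos: [0.5226, -0.1617, 0.19]
ee_rot: [3.133, -0.174, 0.011]
ft_force: [0.7, -1.3, -3.3]
grip_width: 0.0124
```

Request:
{"api": "send_rows", "payload": {"moves": "0 0.4 0 0 0 -0.06; 0 0.8 0 0 0 -0.06; 0 0.9 0 0 0 -0.06; 0 0.9 0 0 0 -0.06"}}

```text
clock: 21.5
tcp_pos: [0.5224, -0.0703, 0.189]
ee_rot: [3.122, -0.318, 0.008]
ft_force: [0.0, 0.2, -3.2]
grip_width: 0.0124
```

```bash
python3 -c "
from h import *
go(.521,-.0292,.15,-12.2)"
```

```text
21.5 at [ 0.5224 -0.0703  0.189 ] row [-0.014  0.411 -0.39 ] [ 0.003  0.003 -0.006]
```

Request:
{"api": "send_rows", "payload": {"moves": "-0.014 0.2 0 0.003 0.003 -0.006; -0.014 0.41 -0.2 0.003 0.003 -0.006; -0.014 0.41 -0.39 0.003 0.003 -0.006; -0.014 0.41 -0.39 0.003 0.003 -0.006; -0.014 0.41 -0.39 0.003 0.003 -0.006"}}

```text
clock: 22.0
tcp_pos: [0.5209, -0.0305, 0.1499]
ee_rot: [3.123, -0.334, -0.001]
ft_force: [0.5, -0.5, -2.2]
grip_width: 0.0128
```

Run:
```python
from m import *
go(.521,-.0292,.085,-12.2)
for n in('top','scene'):
    f=cam(n); C=cloud(f); im=f['img'].astype(int); z=C[...,2]
    roi=(C[...,0]>.42)&(C[...,0]<.62)&(C[...,1]<.07)&(C[...,1]>-.16)
    s=z[roi&(z>.12)&(z<.16)&(im.mean(2)>60)]; zt=np.median(s); print(n,'top z',zt)
    m=roi&(abs(z-zt)<.012)&(im.mean(2)>60); comps(f,C,m,zt,100)
    P=C[m]; A=np.c_[P[:,:2]-P[:,:2].mean(0),np.ones(len(P))]; print(' slope',np.linalg.lstsq(A,P[:,2],rcond=None)[0].round(4))
f=cam('top'); cv2.imwrite('pics/t3.png',cv2.resize(f['img'][175:275,220:350],None,fx=5,fy=5,interpolation=cv2.INTER_CUBIC))
```

```text
22.0 at [ 0.5209 -0.0305  0.1499] row [ 0.001  0.013 -0.649] [ 0. -0.  0.]
top top z 0.1401210686075285
  px [295. 228.] n 877 ctr [ 0.4908 -0.03  ] rect [491.9 -21.3] [150.7  57. ] 84.5 zmed 0.1403
 slope [ 0.0146 -0.0011  0.1401]
scene top z 0.14112654302616834
  px [245. 161.] n 839 ctr [ 0.5329 -0.0138] rect [524.2 -24.4] [159.4 105.3] 77.7 zmed 0.1414
 slope [-0.0188 -0.0149  0.1408]
```

View pics/t3.png

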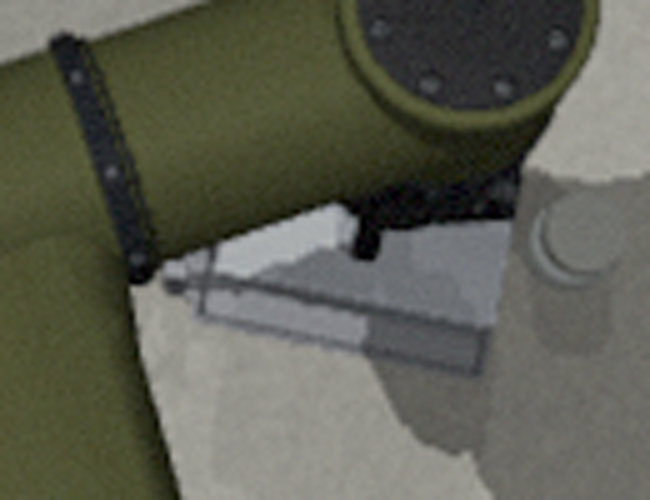

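The top crop shows the cover held square above the tray, with its near edge parallel to the rim (long edge 170,265 to 490,330) and the jar clear.

Request:
{"api": "send_rows", "payload": {"moves": "0 0.013 -0.2 0 0 0; 0 0.013 -0.4 0 0 0; 0 0.013 -0.6 0 0 0; 0 0.013 -0.65 0 0 0; 0 0.013 -0.65 0 0 0"}}

```text
clock: 22.65
tcp_pos: [0.5215, -0.0291, 0.0864]
ee_rot: [-3.124, 0.335, -0.002]
ft_force: [-0.1, 0.2, -2.9]
grip_width: 0.0125
```

Run:
```python
from m import *
go(.521,-.0292,.065,-12.2)
f=cam('scene'); C=cloud(f); im=f['img'].astype(int); z=C[...,2]
roi=(C[...,0]>.42)&(C[...,0]<.62)&(C[...,1]<.07)&(C[...,1]>-.16)
comps(f,C,roi&(abs(z-.076)<.006)&(im.mean(2)>60),.076,100)
cv2.imwrite('pics/s3.png',cv2.resize(f['img'][130:230,180:310],None,fx=5,fy=5,interpolation=cv2.INTER_CUBIC))
```

```text
22.65 at [ 0.5215 -0.0291  0.0864] row [-0.005 -0.001 -0.214] [0.    0.001 0.   ]
  px [246. 174.] n 736 ctr [ 0.5313 -0.0145] rect [522.1 -25.2] [153.1 102.7] 78.2 zmed 0.0769
```

View pics/s3.png

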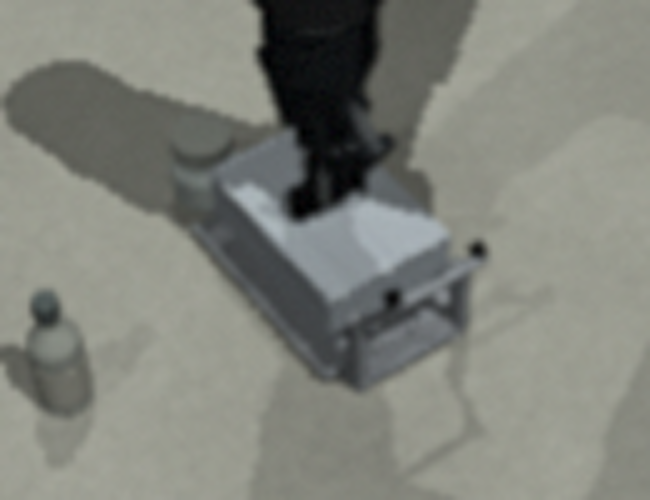

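The scene crop shows the cover level above the rim with even gaps, the jar behind it at (200,165) untouched.

Request:
{"api": "send_rows", "payload": {"moves": "-0.005 0 -0.05 0 0.001 0; -0.005 0 -0.1 0 0.001 0; -0.005 0 -0.15 0 0.001 0; -0.005 0 -0.18 0 0.001 0; -0.005 0 -0.2 0 0.001 0"}}

```text
clock: 23.2
tcp_pos: [0.5214, -0.029, 0.0669]
ee_rot: [3.124, -0.335, 0.002]
ft_force: [-0.5, 0.9, -3.5]
grip_width: 0.0126
```

Request:
{"api": "send_rows", "payload": {"moves": "0 0 -0.015 0 0 0; 0 0 -0.025 0 0 0; 0 0 -0.03 0 0 0; 0 0 -0.03 0 0 0"}}

```text
clock: 23.6
tcp_pos: [0.5215, -0.029, 0.064]
ee_rot: [-3.124, 0.335, -0.002]
ft_force: [-0.2, -0.5, -2.5]
grip_width: 0.0119
```

Request:
{"api": "send_rows", "payload": {"moves": "0 0 -0.01 0 0 0; 0 0 -0.015 0 0 0; 0 0 -0.02 0 0 0; 0 0 -0.02 0 0 0"}}

```text
clock: 24.0
tcp_pos: [0.5217, -0.0291, 0.0632]
ee_rot: [3.124, -0.334, 0.003]
ft_force: [-3.7, 0.5, 5.9]
grip_width: 0.0127
```

Request:
{"api": "send_rows", "payload": {"moves": "0 0 0 0 0 0; 0 0 0 0 0 0; 0 0 0 0 0 0; 0 0 0.03 0 0 0", "hand": 0.5}}

```text
clock: 24.4
tcp_pos: [0.5215, -0.0291, 0.0658]
ee_rot: [3.123, -0.334, 0.002]
ft_force: [-0.7, 0.8, -0.2]
grip_width: 0.0426
```

Request:
{"api": "send_rows", "payload": {"moves": "0 0 0.3 0 0 0; 0 0 0.7 0 0 0; 0 0 1 0 0 0; 0 0 1 0 0 0"}}

```text
clock: 24.8
tcp_pos: [0.5237, -0.0292, 0.1716]
ee_rot: [-3.123, 0.334, -0.016]
ft_force: [-0.5, 0.3, -0.0]
grip_width: 0.043
```

Request:
{"api": "send_rows", "payload": {"moves": "-0.9 -0.3 0.5 0 0 0; -0.9 -0.3 0.5 0 0 0; -0.9 -0.3 0.5 0 0 0"}}

```text
clock: 25.1
tcp_pos: [0.4327, -0.0605, 0.2259]
ee_rot: [-3.121, 0.335, -0.027]
ft_force: [0.4, 0.7, 1.0]
grip_width: 0.0426
```

Request:
{"api": "send_rows", "payload": {"moves": "-0.2 -1 0 0 0 0; -0.2 -1 0 0 0 0; -0.2 -1 0 0 0 0; -0.2 -1 0 0 0 0"}}

```text
clock: 25.5
tcp_pos: [0.4123, -0.1615, 0.2254]
ee_rot: [-3.12, 0.34, -0.026]
ft_force: [0.4, 0.3, -0.4]
grip_width: 0.0426
```

Run:
```python
from m import *
o=np.array([.521,-.0292]); a=np.radians(-12.2); X=np.array([np.cos(a),np.sin(a)]);Y=np.array([-np.sin(a),np.cos(a)])
for n in('top','scene'):
    f=cam(n); C=cloud(f); im=f['img'].astype(int); z=C[...,2]; g=im.mean(2)
    q=C[...,:2]-o; x=q@X; y=q@Y
    print(n); comps(f,C,(abs(x)<.07)&(abs(y)<.09)&(abs(z-.054)<.006),.054,100)
    m=(abs(x)<.025)&(y>.09)&(y<.18)&(z>.075)&(z<.15)
    print(' bar n',m.sum(),'y',np.percentile(y[m],[5,50,95]).round(4),'z',np.percentile(z[m],[5,50,95]).round(4))
    m=(abs(x)<.045)&(y>.09)&(y<.18)&(z>.08)&(z<.15)&(g<50)
    print(' feet',x[m].round(3),y[m].round(3),z[m].round(3))
    cv2.imwrite(f'pics/{n}4.png',cv2.resize(f['img'][185:265,230:330] if n=='top' else f['img'][130:230,180:310],None,fx=6,fy=6,interpolation=cv2.INTER_CUBIC))
go(.521,-.0292,.2,-12.2)
```

```text
top
  px [287. 211.] n 656 ctr [ 0.5526 -0.0167] rect [554.6 -29.7] [152.4  57.5] 89.7 zmed 0.0534
 bar n 53 y [0.1288 0.132  0.1355] z [0.1131 0.1168 0.1204]
 feet [ 0.036  0.035  0.036  0.037  0.033  0.034  0.034  0.031  0.031  0.032
  0.032  0.037  0.031  0.032  0.033  0.034 -0.032 -0.032 -0.03  -0.029
 -0.034 -0.034 -0.034 -0.033 -0.032 -0.037 -0.037 -0.036 -0.035 -0.035
 -0.039 -0.039 -0.038 -0.037] [0.131 0.128 0.125 0.123 0.13  0.127 0.122 0.129 0.127 0.124 0.121 0.12
 0.127 0.124 0.122 0.119 0.13  0.127 0.125 0.122 0.132 0.129 0.127 0.124
 0.122 0.132 0.129 0.126 0.124 0.121 0.128 0.126 0.123 0.121] [0.12  0.127 0.126 0.12  0.122 0.12  0.121 0.119 0.12  0.119 0.12  0.102
 0.109 0.105 0.102 0.101 0.124 0.126 0.121 0.119 0.118 0.122 0.123 0.119
 0.117 0.117 0.122 0.122 0.12  0.12  0.117 0.12  0.119 0.116]
scene
  px [246. 176.] n 822 ctr [ 0.5253 -0.0222] rect [524.1 -25.3] [153.5 102.1] 78.0 zmed 0.0541
 bar n 34 y [0.1276 0.1329 0.1351] z [0.1146 0.1171 0.1197]
 feet [-0.032 -0.032 -0.033  0.037  0.038  0.034  0.039  0.036  0.035  0.035
  0.038] [0.125 0.127 0.13  0.123 0.129 0.129 0.125 0.127 0.131 0.119 0.129] [0.123 0.12  0.122 0.12  0.126 0.123 0.118 0.118 0.122 0.104 0.117]
25.6 at [ 0.4128 -0.16    0.2253] row [ 1.082  1.308 -0.253] [-0.001  0.01   0.001]
```

View pics/top4.png

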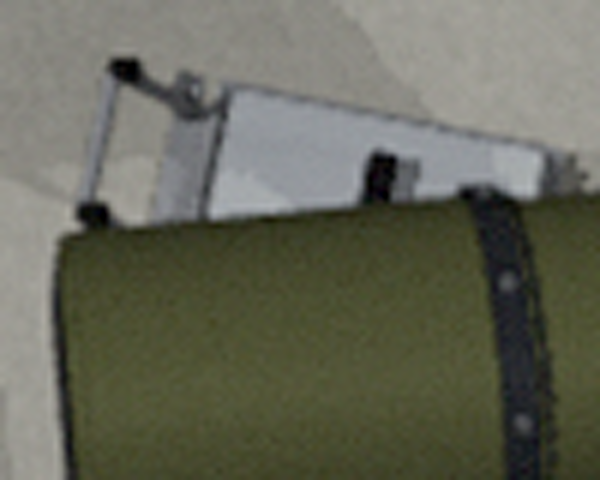

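The top crop shows the cover seated inside the rim (upper edge 230,85 to 545,145), with its top at z about 54 mm, which is fully home. The clamp bar runs from (122,70) to (92,212), angle about 2.19 rad.

Request:
{"api": "send_rows", "payload": {"moves": "0.45 0.86 -0.2 0 0.01 0; 0.45 0.86 -0.2 0 0.01 0; 0.45 0.86 -0.2 0 0.01 0"}}

```text
clock: 25.9
tcp_pos: [0.4586, -0.0688, 0.2023]
ee_rot: [-3.123, 0.325, 0.006]
ft_force: [0.7, -0.5, 0.3]
grip_width: 0.0422
```

Request:
{"api": "send_rows", "payload": {"moves": "0.45 0.86 0 0 0 0; 0.45 0.86 0 0 0 0; 0.45 0.86 0 0 0 0"}}

```text
clock: 26.2
tcp_pos: [0.5044, 0.0222, 0.2006]
ee_rot: [-3.125, 0.315, 0.01]
ft_force: [-0.5, 0.6, -0.3]
grip_width: 0.0427
```

Request:
{"api": "send_rows", "payload": {"moves": "0.45 0.86 0 0 0 0; 0.45 0.86 0 0 0 0; 0.45 0.86 0 0 0 0; 0.45 0.86 0 0 0 0"}}

```text
clock: 26.6
tcp_pos: [0.5492, 0.1098, 0.1995]
ee_rot: [3.126, -0.31, -0.013]
ft_force: [-0.3, -0.3, -0.1]
grip_width: 0.0427
```

```bash
python3 -c "
from h import *
go(.5488,.0993,.105,-12.2)"
```

```text
26.6 at [0.5492 0.1098 0.1995] row [-0.004 -0.105 -0.945] [-0.    -0.005 -0.01 ]
```

Request:
{"api": "send_rows", "payload": {"moves": "-0.004 -0.1 -0.1 0 -0.005 -0.01; -0.004 -0.105 -0.4 0 -0.005 -0.01; -0.004 -0.105 -0.7 0 -0.005 -0.01; -0.004 -0.105 -0.94 0 -0.005 -0.01; -0.004 -0.105 -0.94 0 -0.005 -0.01"}}

```text
clock: 27.1
tcp_pos: [0.5464, 0.098, 0.1021]
ee_rot: [3.122, -0.336, -0.009]
ft_force: [-1.5, -0.9, -1.1]
grip_width: 0.0424
```

```bash
python3 -c "
from h import *
go(.5488,.0993,.105,-12.2)"
```

```text
27.1 at [0.5464 0.098  0.1021] row [0.024 0.013 0.029] [ 0.001 -0.004  0.001]
```

Request:
{"api": "send_rows", "payload": {"moves": "0.024 0.013 0.03 0.001 -0.004 0; 0.024 0.013 0.03 0.001 -0.004 0"}}

```text
clock: 27.3
tcp_pos: [0.5496, 0.0993, 0.1075]
ee_rot: [-3.122, 0.336, -0.005]
ft_force: [-0.2, 0.6, -0.4]
grip_width: 0.0428
```

Request:
{"api": "send_rows", "payload": {"moves": "0 0 0 0 0 0; 0 0 0 0 0 0; 0 0 0 0 0 0; 0 0 0 0 0 0; 0 0 0 0 0 0", "hand": 1}}

```text
clock: 27.8
tcp_pos: [0.5501, 0.0996, 0.1084]
ee_rot: [-3.121, 0.335, -0.008]
ft_force: [-0.5, 1.3, 4.2]
grip_width: 0.0049
```

Run:
```python
from h import *
s=observe(); p=s['tcp_pos']; print(s['grip_width'],s['ft_force'])
o=np.array([.521,-.0292]); Y=np.array([.2113,.9774])
t0=2.19; c=lambda t:np.array([*(Y*-.058*np.cos(t)),.058*np.sin(t)])
for t in np.arange(2.19,-.01,-.1825): print(round(t,2),((c(t)-c(t0))*10).round(3), (p+c(t)-c(t0)).round(4))
f=cam('scene');cv2.imwrite('pics/s5.png',cv2.resize(f['img'][130:230,180:310],None,fx=5,fy=5,interpolation=cv2.INTER_CUBIC))
```

```text
0.004930034390929725 [-0.52362937  1.33956308  4.17359944]
2.19 [0. 0. 0.] [0.5501 0.0996 0.1084]
2.01 [-0.019 -0.089  0.053] [0.5481 0.0907 0.1137]
1.82 [-0.04  -0.186  0.089] [0.546  0.081  0.1173]
1.64 [-0.062 -0.288  0.106] [0.5438 0.0708 0.119 ]
1.46 [-0.085 -0.392  0.104] [0.5416 0.0605 0.1188]
1.28 [-0.107 -0.493  0.083] [0.5394 0.0503 0.1167]
1.09 [-0.127 -0.589  0.043] [0.5373 0.0408 0.1127]
0.91 [-0.146 -0.676 -0.014] [0.5355 0.0321 0.107 ]
0.73 [-0.162 -0.751 -0.086] [0.5338 0.0245 0.0998]
0.55 [-0.176 -0.813 -0.17 ] [0.5325 0.0183 0.0913]
0.36 [-0.186 -0.859 -0.265] [0.5315 0.0138 0.0819]
0.18 [-0.192 -0.886 -0.367] [0.5309 0.011  0.0717]
-0.0 [-0.194 -0.896 -0.472] [0.5307 0.01   0.0612]
```

View pics/s5.png

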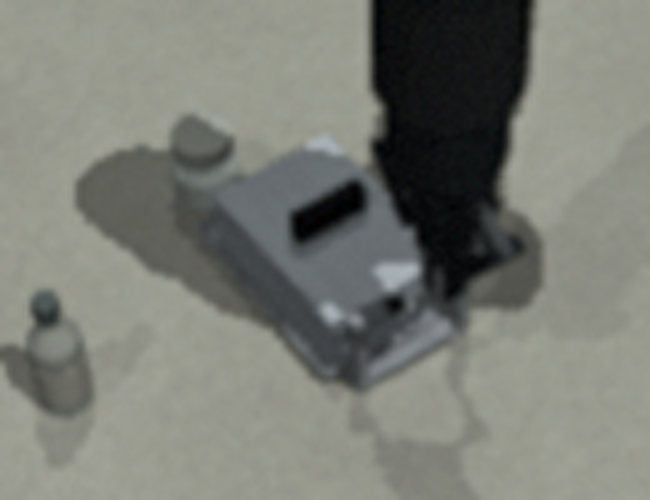

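The scene crop shows the fingers closed on the clamp bar behind the cover, with the cover seated and the jar and bottle unmoved.

Request:
{"api": "send_rows", "payload": {"moves": "-0.019 -0.089 0.053 0 0 0; -0.04 -0.186 0.089 0 0 0; -0.062 -0.288 0.106 0 0 0; -0.085 -0.392 0.104 0 0 0; -0.085 -0.392 0.104 0 0 0"}}

```text
clock: 28.35
tcp_pos: [0.5423, 0.0608, 0.1218]
ee_rot: [-3.119, 0.335, -0.013]
ft_force: [-6.0, 3.6, 12.9]
grip_width: 0.0049
```

```bash
python3 -c "
from h import *
go(.5416,.0605,.1188,-12.2); s=observe(); print(s['grip_width'],s['ft_force'])"
```

```text
28.35 at [0.5423 0.0608 0.1218] row [-0.007 -0.003 -0.03 ] [-0.003  0.006  0.001]
0.004880576337242406 [-5.96634624  3.56231805 12.87991553]
```

Request:
{"api": "send_rows", "payload": {"moves": "-0.022 -0.101 -0.02 0 0.004 0; -0.042 -0.197 -0.06 0 0.004 0; -0.061 -0.284 -0.118 0 0.004 0; -0.077 -0.359 -0.19 0 0.004 0; -0.077 -0.359 -0.19 0 0.004 0"}}

```text
clock: 28.85
tcp_pos: [0.5346, 0.0233, 0.103]
ee_rot: [-3.12, 0.337, -0.005]
ft_force: [-0.7, -0.9, 1.1]
grip_width: 0.0
```

```bash
python3 -c "
from h import *
go(.5307,.010,.064,-12.2); s=observe(); print(s['grip_width'],s['ft_force'])"
```

```text
28.85 at [0.5346 0.0233 0.103 ] row [-0.039 -0.133 -0.39 ] [-0.002  0.002  0.002]
6.292238951382786e-06 [-0.71289173 -0.94503641  1.07796508]
```

Run:
```python
from m import *
o=np.array([.521,-.0292]); a=np.radians(-12.2); X=np.array([np.cos(a),np.sin(a)]);Y=np.array([-np.sin(a),np.cos(a)])
f=cam('scene'); C=cloud(f); z=C[...,2]; q=C[...,:2]-o; x=q@X; y=q@Y
p=observe()['tcp_pos']; print('tcp tray',(p[:2]-o)@X,(p[:2]-o)@Y,p[2])
for s in (-1,1):
    m=(abs(x-s*.034)<.006)&(y>.02)&(y<.16)&(z>.06)&(z<.14)
    k=np.argsort(y[m]); print(s,list(zip(y[m][k].round(3),z[m][k].round(3)))[::3])
cv2.imwrite('pics/s6.png',cv2.resize(f['img'][130:230,180:310],None,fx=5,fy=5,interpolation=cv2.INTER_CUBIC))
```

```text
tcp tray 0.0018134566833058468 0.054909609639234136 0.10255056437643073
-1 [(np.float64(0.046), np.float64(0.088)), (np.float64(0.052), np.float64(0.095)), (np.float64(0.055), np.float64(0.097)), (np.float64(0.058), np.float64(0.093)), (np.float64(0.064), np.float64(0.094)), (np.float64(0.066), np.float64(0.084)), (np.float64(0.069), np.float64(0.089)), (np.float64(0.073), np.float64(0.088)), (np.float64(0.076), np.float64(0.082)), (np.float64(0.08), np.float64(0.079)), (np.float64(0.085), np.float64(0.076)), (np.float64(0.088), np.float64(0.075)), (np.float64(0.092), np.float64(0.072)), (np.float64(0.093), np.float64(0.075)), (np.float64(0.095), np.float64(0.072)), (np.float64(0.101), np.float64(0.067)), (np.float64(0.103), np.float64(0.067))]
1 [(np.float64(0.042), np.float64(0.098)), (np.float64(0.046), np.float64(0.086)), (np.float64(0.051), np.float64(0.097)), (np.float64(0.052), np.float64(0.101)), (np.float64(0.054), np.float64(0.103)), (np.float64(0.057), np.float64(0.096)), (np.float64(0.06), np.float64(0.092)), (np.float64(0.064), np.float64(0.088)), (np.float64(0.065), np.float64(0.096)), (np.float64(0.069), np.float64(0.088)), (np.float64(0.074), np.float64(0.083)), (np.float64(0.078), np.float64(0.084)), (np.float64(0.081), np.float64(0.078)), (np.float64(0.083), np.float64(0.077)), (np.float64(0.087), np.float64(0.079)), (np.float64(0.09), np.float64(0.072)), (np.float64(0.093), np.float64(0.072)), (np.float64(0.097), np.float64(0.072)), (np.float64(0.1), np.float64(0.069))]
```

View pics/s6.png

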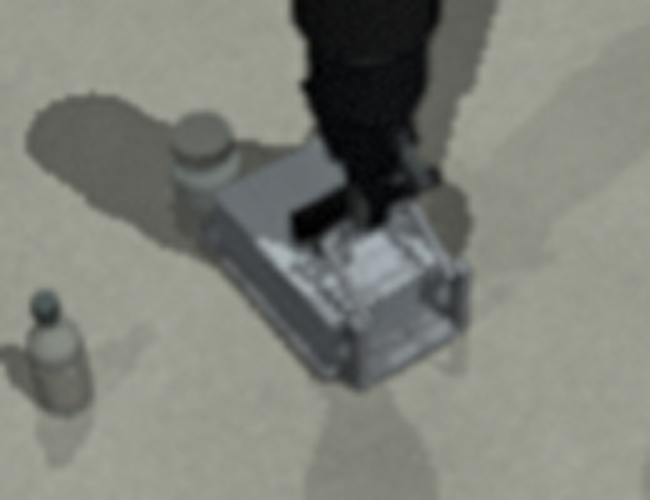

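The scene crop shows the clamp swung forward with its bar just under the fingertips (about 0.55 rad), the grip having slipped off. I'll press it down with the shut fingers.

Request:
{"api": "send_rows", "payload": {"moves": "-0.016 -0.06 0 0 0 0; -0.022 -0.09 -0.1 0 0 0; -0.027 -0.11 -0.2 0 0 0; -0.027 -0.127 -0.27 0 0 0; -0.027 -0.127 -0.3 0 0 0"}}

```text
clock: 29.4
tcp_pos: [0.5309, 0.0112, 0.0707]
ee_rot: [-3.12, 0.337, 0.001]
ft_force: [-0.1, 0.0, -0.2]
grip_width: -0.0001
```

Request:
{"api": "send_rows", "payload": {"moves": "0 0 -0.01 0 0 0; 0 0 -0.02 0 0 0; 0 0 -0.03 0 0 0; 0 0 -0.03 0 0 0"}}

```text
clock: 29.8
tcp_pos: [0.5311, 0.0111, 0.0698]
ee_rot: [-3.121, 0.336, -0.001]
ft_force: [-5.8, 0.3, 10.3]
grip_width: 0.0
```

Request:
{"api": "send_rows", "payload": {"moves": "0 0 -0.02 0 0 0; 0 0 -0.03 0 0 0; 0 0 -0.03 0 0 0"}}

```text
clock: 30.1
tcp_pos: [0.5312, 0.011, 0.0696]
ee_rot: [-3.122, 0.335, -0.002]
ft_force: [-9.1, 1.3, 14.1]
grip_width: -0.0
```

Request:
{"api": "send_rows", "payload": {"moves": "0 0 0.3 0 0 0; 0 0 0.7 0 0 0; 0 0 1 0 0 0; 0 0 1 0 0 0"}}

```text
clock: 30.5
tcp_pos: [0.5334, 0.0114, 0.1752]
ee_rot: [-3.119, 0.334, -0.015]
ft_force: [0.9, -0.6, -0.2]
grip_width: 0.0004
```

Request:
{"api": "send_rows", "payload": {"moves": "-0.8 0.8 0.5 0 0 0; -0.8 0.8 0.5 0 0 0; -0.8 0.8 0.5 0 0 0"}}

```text
clock: 30.8
tcp_pos: [0.4523, 0.093, 0.2269]
ee_rot: [-3.118, 0.332, -0.018]
ft_force: [0.3, 0.0, -0.0]
grip_width: -0.0002
```

Request:
{"api": "send_rows", "payload": {"moves": "0 1 0 0 0 0; 0 1 0 0 0 0; 0 1 0 0 0 0"}}

```text
clock: 31.1
tcp_pos: [0.4512, 0.1973, 0.2254]
ee_rot: [-3.119, 0.325, -0.015]
ft_force: [0.1, -0.0, -0.9]
grip_width: 0.0001
```

Request:
{"api": "send_rows", "payload": {"moves": "0 1 0 0 0 0; 0 1 0 0 0 0; 0 1 0 0 0 0; 0 1 0 0 0 0"}}

```text
clock: 31.5
tcp_pos: [0.4508, 0.298, 0.224]
ee_rot: [-3.121, 0.322, -0.013]
ft_force: [-0.2, -0.6, 0.5]
grip_width: -0.0002
```

Run:
```python
from m import *
o=np.array([.521,-.0292]); a=np.radians(-12.2); X=np.array([np.cos(a),np.sin(a)]);Y=np.array([-np.sin(a),np.cos(a)])
print(observe()['clock'])
for n in('top','scene'):
    f=cam(n); C=cloud(f); z=C[...,2]; q=C[...,:2]-o; x=q@X; y=q@Y
    m=(abs(x)<.03)&(y>.02)&(y<.08)&(z>.060)&(z<.14); print(n,'bar',m.sum(),'y',np.median(y[m]).round(4),'z',np.percentile(z[m],[5,50,95]).round(4))
    m=(abs(x)<.045)&(abs(y)<.07)&(abs(z-.054)<.005); print(' cover z',np.median(z[m]).round(4)); comps(f,C,(abs(x)<.07)&(abs(y)<.085)&(z>.048)&(z<.09),.054,100)
    print(' jar/bottle/cast'); 
    for lo,hi,c in((.055,.075,(.521,-.15)),(.055,.12,(.723,-.086)),(.018,.035,(.604,.376))):
        comps(f,C,(np.hypot(C[...,0]-c[0],C[...,1]-c[1])<.05)&(z>lo)&(z<hi),{.075:.06,.12:.068,.035:.024}[hi],25)
    cv2.imwrite(f'pics/{n}7.png',f['img'])
a=cv2.imread('pics/top7.png')[185:265,230:350]; b=cv2.imread('pics/scene7.png')[130:230,180:310]
s=[cv2.resize(i,(400,320),interpolation=cv2.INTER_CUBIC) for i in(a,b)]; cv2.imwrite('pics/fin.png',np.hstack(s))
```

```text
31.5
top bar 69 y 0.0415 z [0.0623 0.0684 0.0735]
 cover z 0.0538
  px [290. 221.] n 1836 ctr [ 0.5219 -0.0246] rect [522.5 -21.6] [154.8 100.9] 78.1 zmed 0.0544
 jar/bottle/cast
  px [336. 221.] n 199 ctr [ 0.522  -0.1519] rect [ 522.8 -151.5] [44.9 42.4] 89.7 zmed 0.0598
  px [310. 151.] n 148 ctr [ 0.7234 -0.0854] rect [723.8 -84.3] [34.4 42.3] 88.4 zmed 0.0736
  px [155. 193.] n 51 ctr [0.6127 0.3652] rect [611.9 363.3] [33.  20.3] 2.3 zmed 0.0246
scene bar 38 y 0.0414 z [0.0644 0.0684 0.0724]
 cover z 0.0541
  px [246. 176.] n 929 ctr [ 0.5234 -0.0243] rect [523.5 -25.9] [152.1 101.1] 78.0 zmed 0.0546
 jar/bottle/cast
  px [220. 157.] n 97 ctr [ 0.5217 -0.1526] rect [ 521.1 -153.1] [45.7 43.2] 79.0 zmed 0.0598
  px [190. 196.] n 130 ctr [ 0.7223 -0.091 ] rect [717.7 -93.3] [65.4 36.3] 48.7 zmed 0.0748
  px [324. 262.] n 73 ctr [0.6029 0.3733] rect [604.6 373.7] [30.7 45.6] 26.4 zmed 0.0266
```

View pics/fin.png

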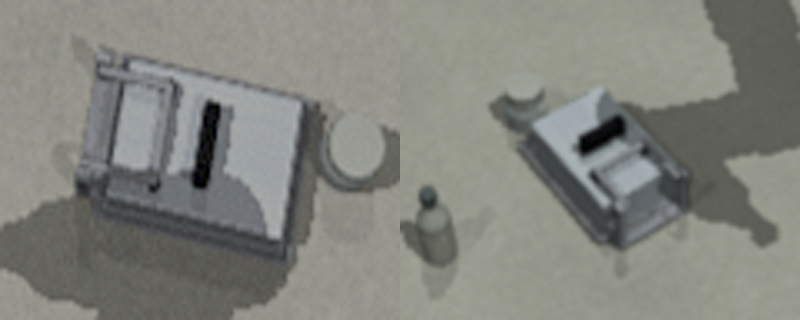

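The clamp lies flat over the seated cover in both views (bar at 165,135 on the left; 625,165 on the right). The jar and bottle stand where they were.

```bash
python3 -c "
from h import *
print(finish_job())"
```

```text
the job is handed in; nothing more can be done
None
```

The cassette is ready and I handed the job in at about 31.5 s on the clock, well inside the 72 s limit. All three blocks are on their pads, the cover is seated, and the clamp is down.

- **Blocks:** In the top view their centres were within about 1.2 mm of the pads and square to the tray within about 0.2°. The scene camera ran two of them together, so it gave no separate check there.
- **Cover:** I lowered it by the ridge until it touched down, then let go without a drop. Its top measured 53.8 and 54.1 mm in the two views, against 54 mm when fully home.
- **Clamp:** My grip on the bar slipped off past upright, at about 0.55 rad from closed. I finished by pressing the bar down with the shut fingers until it stopped, at about 14 N. The bar now reads tray y = 41.5 mm with its surface near 68–70 mm, against an expected y = 40 mm and top at 70 mm.
- **Bystanders:** The jar and bottle match their starting positions within about 2 mm in the top view; the jar reads 5 mm different in the scene view. The cast matches in the scene view. In the top view only part of it was picked up, so that reading differed from the start.
- **Forces:** The highest force I saw at the wrist was about 17 N.

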